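# Find the valve-box lid that rocks and seat it

### The job

Four small valve boxes stand made up on the counter, but one lid is not seated: its lugs are out of their notches. Press down on the ends of the lids' raised bars with the fingertips to find the lid that rocks, then, without picking it up, push its bar round until the lid drops home and lies flush like the others. Leave every lid in its box and the fittings on the counter where they stand.

Things in the scene. Friction and masses are not known exactly. Their poses are not given: they have to be found in the camera images.
- lid_a: one of four identical green lids, each in the recess of its own fixed black round valve box, in a row before the robot. Disc 130 mm across, 13 mm thick; origin: centre of the disc's underside, z up. A raised bar 104 mm long, 14 wide, 10 high (top 23 mm above the origin) crosses the lid's middle along its x. Two lugs (14 x 10, 5 mm deep) hang below the disc, 57 mm out along its +y and -y
- lid_b: lid exactly like lid_a, on another box. The boxes: rim 168 mm across, 150 mm above the counter; the lid's recess is 134 mm across and 13 mm deep. Its ledge, hidden under the lid, has four 22 mm wide notches a quarter turn apart, and every box is turned differently. A lid drops in at any quarter turn
- lid_c: lid exactly like lid_a, on another box. Seated (three of the lids): lugs in two notches, disc on the ledge and flush with the rim, origin 137 mm above the counter, firm under a press, turning no more than about 6 degrees either way. A lid weighs 0.15 to 0.3 kg
- lid_d: lid exactly like lid_a, on another box. Unseated (any one of the four): the lugs stand on the ledge, so it lies level but 5 mm high; 1 N down near a bar end tips it about 5 degrees to that end, and it levels when let go. 1 to 3 N sideways on a bar end turns it, either way; within 75 degrees the lugs meet notches and it drops by its own weight
- spray_head: black pop-up spray head standing upright, 48 mm across at the top, 107 mm high; origin under its foot. Not to be disturbed
- valve: black irrigation valve with its solenoid, 110 mm long (its y axis), 68 mm wide, 94 mm high; origin under its middle. Not to be disturbed
- tee: white pipe tee lying flat, 80 mm long (its x axis), 33 mm high; origin under its middle. Not to be disturbed
- tape_roll: white roll of thread tape lying flat, 54 mm across, 14 mm high; origin under its middle. Not to be disturbed
Things that resemble listed ones, but are neither listed nor needed, are in the scene too. Leave any grey or orange look-alike of the lid_d alone. Leave any blue or pink look-alike of the lid_a alone.

How it is judged:
By the outcome, as a careful person would: the job done as asked, in the order asked, and still so for the second after the job is handed in, with the robot touching nothing.
It also fails if it takes over 58 s, if anything falls off the work surface, if the arm or the gripper's body presses on something with over 40 N, if the wrist force passes 120 N, or if a joint passes its speed limit or range.

### The arm

A 7-joint arm with a two-finger parallel gripper is mounted at the origin on the work surface. World frame = base frame: x ahead of the robot, y to its left, z up, the work surface at z = 0. Lengths are in m, angles in rad, forces in N, time in s.
With the tool pointing down it reaches from about 0.425 to 0.925 m from the base axis. Payload 6.8 kg.
Tool frame: the origin (TCP) lies at the very end of the fingers, on their centre line; the grasp point (between the pads) lies 19 mm behind it; z points along the fingers, y is the line along which they close (so a half turn about z gives the same grasp; the last joint's range is limited). The gripper opens to 85 mm and grips with 20 to 120 N. Pads are 22 mm wide; open, the fingers measure 114 mm over their backs; the gripper's body (76 mm by 85 mm) begins 54 mm behind the grasp point. The pads swing forward as they close: fully open they stand 13 mm farther back than shut.
Start: joints at [0.995, 0.477, 0.022, 1.555, -0.011, 1.109, -0.083], TCP at [0.304, -0.602, 0.231] pointing down, gripper open.
Joint ranges: [-2.96, 2.96], [-0.34, 2.1], [-1.41, 1.46], [0.24, 2.44], [-1.37, 4.51], [0.17, 1.92], [-2.96, 2.96]. Speed limits (rad/s): [2.39, 2.39, 3.14, 3.14, 3.14, 3.14, 3.14].

### API

Orientations are given as a rotation vector (axis times angle).
In Python, from bench import get_obs, viewer, r gives the robot as it stands. The module is installed in compiled form; this text tells all that it offers.
- The arm moves only by the tool play_rows, never from a script. Its argument "commands" is a list that holds one entry, the list of rows, each a list of 5 numbers: the gripper's target within -1 to 1 (shut at 1, half-way at 0, fully open at -1), then the shift along the tool's x, y, z scaled (see below), then the turn about the tool's z scaled (see below). A call has 1 to 12 rows; each row is the pose to reach, as a shift and turn from the pose commanded when the call began, along the tool's axes at that moment; what a row does not reach only later rows make up. The controller multiplies each number of a shift by 0.2 m and each number of a turn by pi/2 rad. A row lasts 1/12 s, in which the tool goes at most 41.7 mm and 7.16 degrees, less where a joint would pass 70% of its speed; a pose out of reach is approached as far as the arm can. A call with a number of a shift or a turn outside -1 to 1 is refused whole. A call with a gripper value outside its range is refused whole. The fingers move at their own pace and stop on an object; "grip_force" is the grip in N (left out, the last holds). Time passes only in rows, so rows that repeat a pose let the fingers close. It gives the time, the measured TCP pose, the force, the opening and the grip force at its end, in the units of the state.
- get_obs(): the state, without advancing time (a new reading comes with each control period).
- viewer.grab_frame(name): name is "side" or "top" or "wrist"; returns a dict with "pixels" (384x512x3 uint8, red, green, blue), "fovy" (degrees; the focal length in pixels is half the picture's height over the tangent of half this angle, whatever the lens; pixels are square), "cx", "cy" (the principal point, pixels), "world_to_cam" (4x4, takes a point from world to camera coordinates); the wrist camera has in their place "hand_eye" (4x4, takes a point from camera to tool coordinates, whose origin is the TCP and whose axes are the flange's). Camera axes: x right, y up, looking along -z (the intrinsics and any distortion apply to the point x, -y, -z); pixel columns grow to the right and rows downward; lengths in m; the calibration is good to about 2 mm. A picture is of the moment at which its call begins: read the wrist's pose just before it. There is no depth.
- r.hand_in(): hands the job in; it is judged then, once.
Trained networks look in a picture, given as the dict that the camera call returned (one of the last four; its "shot" number tells which), for a name from the list of things; names that differ only in an ending like _2 or _b are one class to them, and where a whole thing is asked for, a point or a joint stands for the part that bears it (a point fixed in the world has none). Each returns a list of dicts, best first, with "score" (0 to 1); they miss things now and then, are a little off and sometimes report something else, mostly with a low value. They report only what shows in the picture. A call takes as long as a camera call. They do not tell look-alikes from the thing itself.
- viewer.trace(picture, thing): "pixels" (384x512 bool, what is visible of it) and "rect" ([left, top, right, bottom] in pixels, round what is visible of it).
The state is a dict: "clock": time; "joints": joint angles; "qvel": joint speeds; "tau": joint torques, N m; "tcp_pos": TCP position; "orientation": TCP orientation; "contact_force": force on the tool from outside, world axes, zero at the start; "moment": the same for the moment, N m; "grip_width": finger opening in m; "gripper_force": force on a finger pad.
Only numpy, scipy, OpenCV 4.12 (cv2) and the standard library are available. Lean on these libraries where they do the work, as an engineer would, in place of code of your own. Each camera call takes 0.05 s, during which the arm holds its last target. There are 200 camera calls.

## Working session

There is one attempt and no reset: what is moved stays moved. The work goes in short steps, Python scripts to look and compute and a tool call to move; the robot and the scene stay as the last step left them, time stands still between calls to the robot, and variables do not carry over. Pictures are saved under pics/ and viewed, at most 10 in all, crops included, and the job is handed in when it is done.

Besides the shell and the picture viewer there is one more tool, called after "Call:" as a command line: name --argument value ..., lists and objects as JSON in quotes. play_rows: Moves the arm, as the interface text tells. Shifts and turns lie within -1 to 1; 1 stands for 0.2 m of shift or pi/2 rad of turn. Its arguments: {"type":"object","properties":{"commands":{"type":"array","items":{"type":"array","items":{"type":"array","items":{"type":"number","minimum":-1,"maximum":1}}}},"grip_force":{"type":"number"}},"required":["commands"]}

```bash
mkdir -p pics; python3 - <<'E'
from bench import get_obs, viewer, r
import cv2,numpy as np
o=get_obs()
for k in("clock","tcp_pos","orientation","contact_force","grip_width"):print(k,o[k])
for n in("top","side"):
    p=viewer.grab_frame(n); cv2.imwrite(f"pics/{n}0.png",p["pixels"][:,:,::-1])
    print(n,[k for k in p],p["fovy"],p["cx"],p["cy"],np.array(p["world_to_cam"]).round(3).tolist())
    for k in p:
        if k not in("pixels","world_to_cam"):print(k,p[k])
    for d in viewer.trace(p,"lid_a"):print(d["score"],d["rect"])
E
```

```text
clock 0.0
tcp_pos [ 0.30407938 -0.60197408  0.23032928]
orientation [-3.05437317e+00 -7.27714670e-01  8.49375957e-04]
contact_force [-0.41675468  0.51294734 -0.69619723]
grip_width 0.08568756336930182
top ['pixels', 'fovy', 'cx', 'cy', 'world_to_cam', 'shot'] 52.126748541568176 252.95586240280056 188.25571923456607 [[-0.003, -1.0, 0.008, 0.099], [0.997, -0.002, 0.074, -0.503], [-0.074, 0.008, 0.997, -1.15], [0.0, 0.0, 0.0, 1.0]]
fovy 52.126748541568176
cx 252.95586240280056
cy 188.25571923456607
shot 1
0.95 [307.2, 151.2, 355.9, 199.2]
0.92 [189.9, 226.3, 236.2, 271.8]
0.9 [228.7, 137.4, 277.0, 187.2]
0.89 [83.3, 179.7, 126.0, 222.9]
0.76 [383.0, 146.6, 430.6, 195.7]
0.64 [148.0, 77.1, 194.7, 119.7]
0.62 [133.0, 260.4, 172.7, 303.8]
0.58 [148.4, 138.7, 197.2, 189.0]
side ['pixels', 'fovy', 'cx', 'cy', 'world_to_cam', 'shot'] 48.19997235188293 249.64056602860086 189.73918661041532 [[-0.802, -0.597, -0.009, 0.488], [0.3, -0.416, 0.859, -0.191], [-0.517, 0.686, 0.513, -1.074], [0.0, 0.0, 0.0, 1.0]]
fovy 48.19997235188293
cx 249.64056602860086
cy 189.73918661041532
shot 2
0.98 [218.9, 156.5, 263.9, 178.6]
0.95 [263.1, 240.8, 318.0, 277.9]
0.91 [251.1, 293.1, 309.8, 334.3]
0.9 [300.5, 118.5, 339.5, 131.5]
0.89 [265.9, 134.7, 309.4, 155.0]
0.86 [119.1, 285.5, 182.7, 339.7]
0.85 [105.6, 204.9, 154.1, 235.6]
0.83 [160.5, 186.9, 214.1, 216.0]
```

```bash
python3 - <<'E'
import cv2
a=cv2.imread("pics/top0.png")
cv2.imwrite("pics/top0b.png",cv2.resize(a[60:320,60:450],None,fx=2,fy=2,interpolation=cv2.INTER_CUBIC))
E
```

```text
(no output)
```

View pics/top0b.png

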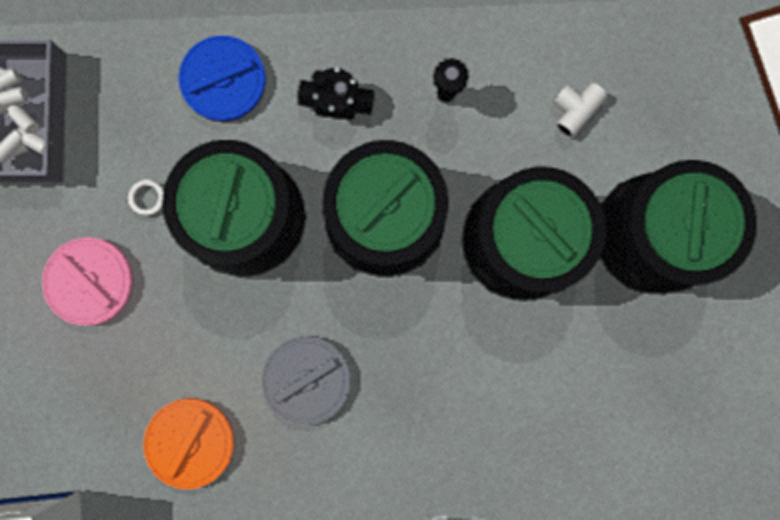

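View pics/side0.png

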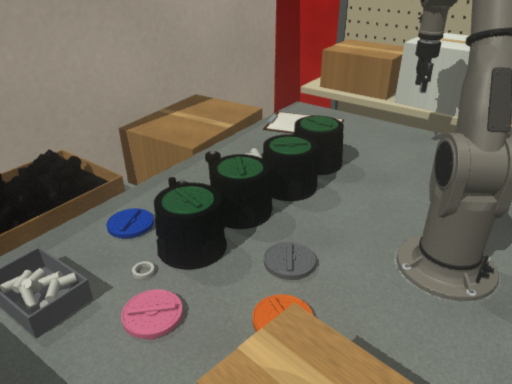

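The picture shows four green lids in the black boxes (crop ≈ (226,202), (386,202), (543,230), (695,222)), each bar clearly visible. The blue, pink, grey and orange look-alikes lie loose on the counter. The tape roll is left of box 1, and the valve, spray head and tee stand behind the row.

```bash
cat > h.py <<'E'
import numpy as np,cv2
from bench import get_obs, viewer, r
from scipy.spatial.transform import Rotation as R
def ray(p,uv,z):
    M=np.array(p["world_to_cam"]);f=192/np.tan(np.radians(p["fovy"]/2))
    d=np.array([(uv[0]-p["cx"])/f,-(uv[1]-p["cy"])/f,-1.])
    c=-M[:3,:3].T@M[:3,3]; d=M[:3,:3].T@d
    return c+d*(z-c[2])/d[2]
def rows(target,o=None):
    o=o or get_obs(); return (R.from_rotvec(o["orientation"]).inv().apply(np.array(target)-o["tcp_pos"])/0.2).round(3)
E
python3 - <<'E'
from h import *
p=viewer.grab_frame("top")
o=get_obs();print(R.from_rotvec(o["orientation"]).as_matrix().round(3))
hsv=cv2.cvtColor(p["pixels"],cv2.COLOR_RGB2HSV)
m=cv2.inRange(hsv,(45,90,40),(85,255,255))
m=cv2.morphologyEx(m,cv2.MORPH_CLOSE,np.ones((5,5)))
cs=[c for c in cv2.findContours(m,0,2)[0] if cv2.contourArea(c)>800]
E=[((239,166),(220,238)),((420,175),(365,230)),((517,200),(575,260)),((700,183),(695,260))]
for c,e in zip(sorted(cs,key=lambda c:c[:,0,0].mean()),E):
    (cx,cy),ax,_=cv2.fitEllipse(cv2.convexHull(c))
    w=ray(p,(cx,cy),.15); q=[ray(p,np.array(k)/2+60-.25,.16) for k in e]
    d=q[0]-q[1]
    print((cx,cy),ax,w.round(4),q[0].round(3),q[1].round(3),"len",np.linalg.norm(d).round(3),"ang",np.degrees(np.arctan2(d[1],d[0])).round(1),((q[0]+q[1])/2).round(3))
    print(rows([*w[:2],.3],o))
E
```

```text
[[ 0.893  0.451 -0.   ]
 [ 0.451 -0.893  0.001]
 [-0.    -0.001 -1.   ]]
(172.40664672851562, 160.5012969970703) (49.49990463256836, 50.06373596191406) [0.5678 0.312  0.15  ] [0.613 0.293 0.16 ] [0.518 0.316 0.16 ] len 0.098 ang -14.0 [0.566 0.305 0.16 ]
[ 3.237 -3.486 -0.343]
(252.3386993408203, 160.6343994140625) (49.4239387512207, 49.735904693603516) [0.5671 0.1002 0.15  ] [0.601 0.054 0.16 ] [0.528 0.127 0.16 ] len 0.103 ang -44.9 [0.565 0.091 0.16 ]
[ 2.757 -2.543 -0.344]
(330.87158203125, 174.0895538330078) (49.41187286376953, 50.06743621826172) [ 0.5307 -0.1079  0.15  ] [ 0.568 -0.073  0.16 ] [ 0.488 -0.148  0.16 ] len 0.109 ang 43.3 [ 0.528 -0.111  0.16 ]
[ 2.125 -1.696 -0.344]
(406.96514892578125, 170.38438415527344) (49.42400360107422, 50.7518196105957) [ 0.5402 -0.3106  0.15  ] [ 0.59  -0.316  0.16 ] [ 0.488 -0.306  0.16 ] len 0.102 ang -5.5 [ 0.539 -0.311  0.16 ]
[ 1.711 -0.77  -0.345]
```

Call:
play_rows --commands '[[[1, 0.855, -0.384, -0.15, 0.298], [1, 0.855, -0.384, -0.15, 0.298], [1, 0.855, -0.384, -0.15, 0.298], [1, 0.855, -0.384, -0.15, 0.298], [1, 0.855, -0.384, -0.15, 0.298], [1, 0.855, -0.384, -0.15, 0.298], [1, 0.855, -0.384, -0.15, 0.298]]]'

```text
clock: 0.83
tcp_pos: [0.424, -0.4553, 0.2616]
orientation: [3.142, 0.006, 0.001]
contact_force: [-0.8, -0.4, 0.8]
grip_width: 0.0006
gripper_force: 0.0
```

Call:
play_rows --commands '[[[1, 0.38, -0.74, 0.06, 0], [1, 0.38, -0.74, 0.06, 0], [1, 0.38, -0.74, 0.06, 0], [1, 0.38, -0.74, 0.06, 0], [1, 0.38, -0.74, 0.06, 0], [1, 0.38, -0.74, 0.06, 0]]]'

```text
clock: 1.33
tcp_pos: [0.499, -0.3074, 0.2488]
orientation: [-3.141, -0.005, 0.001]
contact_force: [-0.2, -0.5, 0.7]
grip_width: 0.0
gripper_force: 0.0
```

```bash
python3 - <<'E'
from h import *
o=get_obs();print(o["tcp_pos"],o["orientation"],o["joints"])
p=viewer.grab_frame("wrist");cv2.imwrite("pics/w1.png",p["pixels"][:,:,::-1])
print(np.array(p["hand_eye"]).round(4).tolist(),p["fovy"],p["cx"],p["cy"],[k for k in p])
E
```

```text
[ 0.49895476 -0.30743984  0.24882347] [-3.14096819e+00 -5.26563153e-03  9.80384928e-04] [ 4.50602230e-01  3.15816416e-01 -5.81636456e-03  1.75412737e+00
  1.72720093e-03  1.07248529e+00 -1.12319682e+00]
[[-0.001, 0.9459, 0.3245, 0.0833], [1.0, 0.0012, -0.0001, -0.0009], [-0.0005, 0.3245, -0.9459, -0.1425], [0.0, 0.0, 0.0, 1.0]] 71.04890241775165 257.00267407172237 196.03900891718783 ['pixels', 'fovy', 'cx', 'cy', 'hand_eye', 'shot']
```

View pics/w1.png

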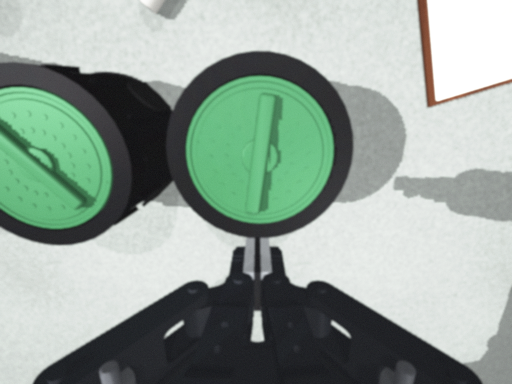

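The wrist view shows lid 4 at (260,148), with its near bar end at about (256,210). Lid 3's bar is at the left, running from (0,125) to (88,207), and the fingertips are at (257,240).

```bash
cat >> h.py <<'E'
def wray(p,o,uv,z):
    H=np.array(p["hand_eye"]);f=192/np.tan(np.radians(p["fovy"]/2))
    Rw=R.from_rotvec(o["orientation"]).as_matrix()
    d=Rw@H[:3,:3]@np.array([(uv[0]-p["cx"])/f,-(uv[1]-p["cy"])/f,-1.])
    c=o["tcp_pos"]+Rw@H[:3,3]
    return (c+d*(z-c[2])/d[2]).round(4)
E
python3 - <<'E'
from h import *
o=get_obs();p=viewer.grab_frame("wrist")
for uv,z in (((269,96),.16),((257,211),.16),((260,149),.15),((187,149),.15),((334,149),.15),((260,222),.15),((0,128),.16),((88,205),.16)): print(uv,wray(p,o,uv,z))
E
```

```text
(269, 96) [ 0.5869 -0.3188  0.16  ]
(257, 211) [ 0.4869 -0.309   0.16  ]
(260, 149) [ 0.5427 -0.3117  0.15  ]
(187, 149) [ 0.5428 -0.2464  0.15  ]
(334, 149) [ 0.5426 -0.378   0.15  ]
(260, 222) [ 0.4712 -0.3119  0.15  ]
(0, 128) [ 0.5622 -0.0941  0.16  ]
(88, 205) [ 0.4932 -0.1535  0.16  ]
```

```bash
cat > snap.py <<'E'
import sys
from h import *
n=sys.argv[1]; o=get_obs()
print(o["tcp_pos"].round(4),o["contact_force"].round(2),o["moment"].round(2))
for k in("top","side","wrist"):
    cv2.imwrite(f"pics/{n}_{k}.png",viewer.grab_frame(k)["pixels"][:,:,::-1])
if len(sys.argv)>2:
    for k in("top","side"):
        a=[cv2.imread(f"pics/{m}_{k}.png") for m in(sys.argv[2],n)]
        g=cv2.inRange(cv2.cvtColor(a[0],cv2.COLOR_BGR2HSV),(45,90,30),(85,255,255))
        g=cv2.morphologyEx(g,cv2.MORPH_CLOSE,np.ones((5,5)))
        d=cv2.absdiff(*a).max(2)
        nl,lab,st,ce=cv2.connectedComponentsWithStats(g)
        for i in range(1,nl):
            if st[i,4]>150: print(k,ce[i].round(),"n>25:",(d[lab==i]>25).sum(),"of",st[i,4])
E
python3 snap.py base
```

```text
[ 0.4972 -0.311   0.2491] [ 0.03 -0.73  0.32] [-0.04  0.01  0.  ]
```

Call:
play_rows --commands '[[[1, 0, 0, 0.2, 0], [1, 0, 0, 0.38, 0], [1, 0, 0, 0.4, 0], [1, 0, 0, 0.41, 0], [1, 0, 0, 0.42, 0], [1, 0, 0, 0.425, 0], [1, 0, 0, 0.43, 0], [1, 0, 0, 0.43, 0], [1, 0, 0, 0.43, 0], [1, 0, 0, 0.43, 0]]]'

```text
clock: 2.42
tcp_pos: [0.4988, -0.309, 0.1641]
orientation: [3.141, -0.0, 0.002]
contact_force: [-0.7, 0.1, 0.3]
grip_width: 0.0004
gripper_force: 0.2
```

```bash
python3 snap.py l4 base
```

```text
[ 0.4988 -0.309   0.1641] [-0.74  0.1   0.35] [ 0.    0.02 -0.05]
top [172. 160.] n>25: 0 of 1983
top [252. 161.] n>25: 0 of 1963
top [405. 170.] n>25: 362 of 1831
top [331. 174.] n>25: 0 of 1977
side [319. 124.] n>25: 37 of 436
side [290. 145.] n>25: 0 of 588
side [240. 167.] n>25: 0 of 801
side [187. 200.] n>25: 0 of 1176
```

Call:
play_rows --commands '[[[1, 0, 0, 0.01, 0], [1, 0, 0, 0.01, 0], [1, 0, 0, 0.01, 0]]]'

```text
clock: 2.82
tcp_pos: [0.4988, -0.309, 0.1624]
orientation: [3.141, -0.001, 0.001]
contact_force: [-3.4, 1.8, 9.1]
grip_width: -0.0003
gripper_force: 4.6
```

Call:
play_rows --commands '[[[1, 0, 0, 0.01, 0], [1, 0, 0, 0.01, 0], [1, 0, 0, 0.01, 0]]]'

```text
clock: 3.07
tcp_pos: [0.4993, -0.3094, 0.1622]
orientation: [3.14, -0.001, 0.004]
contact_force: [-5.1, 2.3, 20.9]
grip_width: -0.0
gripper_force: 10.2
```

Call:
play_rows --commands '[[[1, 0, 0, 0.005, 0], [1, 0, 0, 0.01, 0], [1, 0, 0, 0.01, 0]]]'

```text
clock: 3.32
tcp_pos: [0.5, -0.3098, 0.162]
orientation: [3.14, -0.001, 0.007]
contact_force: [-9.7, 4.0, 31.0]
grip_width: -0.0
gripper_force: 15.8
```

```bash
python3 snap.py l4p l4
```

```text
[ 0.5    -0.3098  0.162 ] [-9.74  3.97 31.04] [1.06 1.79 0.02]
top [172. 160.] n>25: 0 of 1977
top [252. 161.] n>25: 0 of 1962
top [403. 168.] n>25: 15 of 1516
top [331. 174.] n>25: 0 of 1973
side [317. 124.] n>25: 0 of 394
side [290. 145.] n>25: 0 of 590
side [240. 167.] n>25: 0 of 798
side [187. 200.] n>25: 0 of 1176
```

Lid 4 is firm: 31 N, stiff from first contact, and nothing moved. Next is lid 3.

Call:
play_rows --commands '[[[1, 0, 0, -0.2, 0], [1, 0, -0.1, -0.2, 0], [1, 0, -0.86, -0.2, 0], [1, 0, -0.86, -0.2, 0], [1, 0, -0.86, -0.2, 0], [1, 0, -0.86, -0.2, 0], [1, 0, -0.86, -0.16, 0], [1, 0, -0.86, -0.1, 0], [1, 0, -0.86, -0.1, 0], [1, 0, -0.86, -0.1, 0]]]'

```text
clock: 4.3
tcp_pos: [0.498, -0.1373, 0.1768]
orientation: [-3.142, 0.001, 0.002]
contact_force: [0.8, 0.5, -0.4]
grip_width: -0.0002
gripper_force: 0.0
```

```bash
python3 snap.py l3
```

```text
[ 0.498  -0.1373  0.1768] [ 0.8   0.51 -0.44] [-0.   -0.03  0.01]
```

View pics/l3_wrist.png

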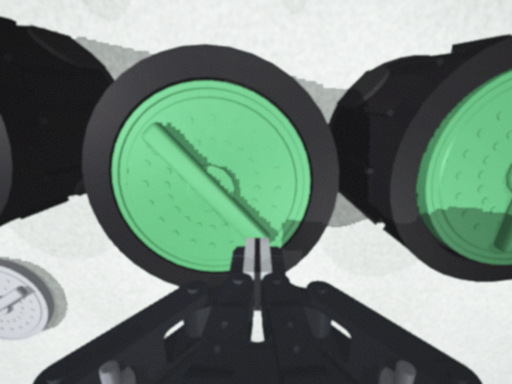

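Lid 3's bar runs from (155,128) to (270,238), and the fingertips at (257,240) sit over its near end.

```bash
python3 - <<'E'
from h import *
o=get_obs();p=viewer.grab_frame("wrist")
for uv,z in (((155,128),.16),((270,237),.16),((211,176),.15)): print(uv,wray(p,o,uv,z))
E
```

```text
(155, 128) [ 0.569  -0.0777  0.16  ]
(270, 237) [ 0.4983 -0.1453  0.16  ]
(211, 176) [ 0.5376 -0.1067  0.15  ]
```

Call:
play_rows --commands '[[[1, 0, 0, 0.04, 0], [1, 0, 0, 0.06, 0], [1, 0, 0, 0.07, 0], [1, 0, 0, 0.075, 0], [1, 0, 0, 0.075, 0], [1, 0, 0, 0.075, 0]]]'

```text
clock: 5.0
tcp_pos: [0.4985, -0.1368, 0.1623]
orientation: [-3.142, 0.0, 0.0]
contact_force: [-0.0, -0.3, -0.4]
grip_width: -0.0001
gripper_force: 0.0
```

```bash
python3 snap.py l3p l3
```

```text
[ 0.4985 -0.1368  0.1623] [-0.01 -0.35 -0.41] [-0.08 -0.02  0.02]
top [172. 161.] n>25: 0 of 1982
top [252. 161.] n>25: 0 of 1960
top [327. 173.] n>25: 51 of 1568
side [322. 124.] n>25: 20 of 292
side [290. 145.] n>25: 9 of 592
side [240. 167.] n>25: 0 of 803
side [187. 200.] n>25: 0 of 1172
```

Call:
play_rows --commands '[[[1, 0, 0, 0.005, 0], [1, 0, 0, 0.01, 0], [1, 0, 0, 0.01, 0]]]'

```text
clock: 5.4
tcp_pos: [0.4984, -0.1369, 0.1602]
orientation: [3.142, -0.0, -0.0]
contact_force: [-0.4, -1.1, -0.4]
grip_width: -0.0005
gripper_force: 0.0
```

Call:
play_rows --commands '[[[1, 0, 0, 0.005, 0], [1, 0, 0, 0.01, 0], [1, 0, 0, 0.01, 0]]]'

```text
clock: 5.65
tcp_pos: [0.4988, -0.137, 0.1601]
orientation: [3.141, -0.001, 0.001]
contact_force: [-4.9, 1.4, 16.4]
grip_width: -0.0002
gripper_force: 7.8
```

```bash
python3 snap.py l3q l3p
```

```text
[ 0.4988 -0.137   0.1601] [-4.95  1.38 16.45] [ 0.21  1.19 -0.01]
top [172. 160.] n>25: 0 of 1977
top [252. 161.] n>25: 0 of 1960
top [424. 163.] n>25: 0 of 229
top [327. 172.] n>25: 0 of 1519
side [323. 124.] n>25: 0 of 278
side [289. 145.] n>25: 0 of 572
side [240. 167.] n>25: 0 of 801
side [187. 200.] n>25: 0 of 1178
```

Lid 3 is firm at z = 0.160. Lid 4 went firm at 0.1625, about 2 mm higher, so it may already have been tipped. I'll compare the side crops of lid 4.

```bash
python3 - <<'E'
import cv2,numpy as np
t=[cv2.resize(cv2.imread(f"pics/{n}_side.png")[108:150,290:352],None,fx=6,fy=6,interpolation=cv2.INTER_CUBIC) for n in("base","l4","l4p","l3q")]
cv2.imwrite("pics/cmp4.png",np.vstack([np.hstack(t[:2]),np.hstack(t[2:])]))
E
```

```text
(no output)
```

View pics/cmp4.png

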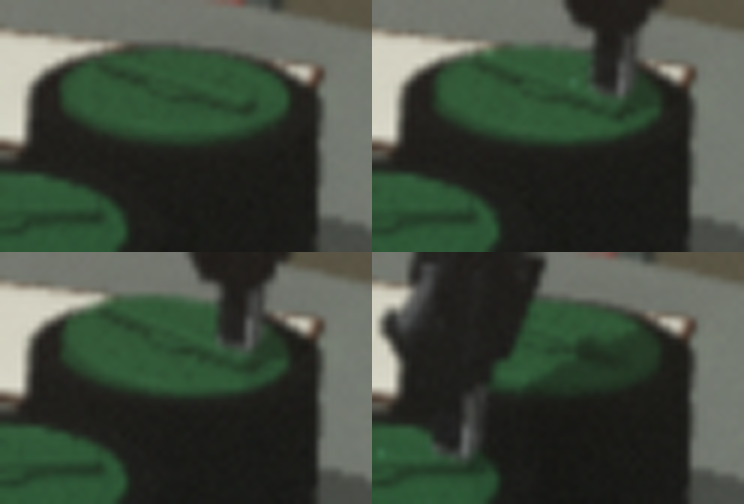

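Lid 4 rocked. In "base" its far-left edge is inside the dark rim, and with the near end touched ("l4", "l4p") that edge lifts over the rim. Lid 3 stayed firm. I'm going to the +y side of lid 4's near bar end to push it round counterclockwise.

Call:
play_rows --commands '[[[1, 0, 0, -0.2, 0], [1, 0, 0.1, -0.2, 0], [1, 0.02, 0.73, -0.2, 0], [1, 0.02, 0.73, -0.2, 0], [1, 0.02, 0.73, -0.2, 0], [1, 0.02, 0.73, -0.2, 0], [1, 0.02, 0.73, -0.2, 0], [1, 0.02, 0.73, -0.2, 0]]]'

```text
clock: 6.47
tcp_pos: [0.5023, -0.2823, 0.1979]
orientation: [-3.141, 0.001, 0.001]
contact_force: [0.2, 0.8, -0.5]
grip_width: -0.0
gripper_force: 0.0
```

```bash
python3 snap.py p0
```

```text
[ 0.5023 -0.2823  0.1979] [ 0.21  0.79 -0.49] [ 0.01  0.08 -0.  ]
```

View pics/p0_wrist.png

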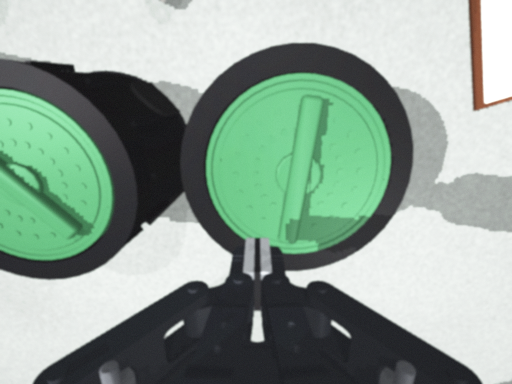

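Lid 4 is level again. Its bar runs from (312,98) to (293,241), and the fingers at (257,240) are on the +y side of the near end.

```bash
python3 - <<'E'
from h import *
o=get_obs();p=viewer.grab_frame("wrist")
a=wray(p,o,(312,98),.165);b=wray(p,o,(293,241),.165);C=(a+b)/2
ph0=np.arctan2(*(b-C)[1::-1]);print(a,b,C,np.degrees(ph0),np.linalg.norm(a-b))
C=np.array([.5405,-.3125]); ph0=np.radians(174)
for s,dz in((.014,0),):
  st=np.array([.5023,-.2823])
  for dd in range(0,85,6):
    f=ph0+np.radians(dd);u=np.array([np.cos(f),np.sin(f)]);n=np.array([-u[1],u[0]])
    d=(C+.042*u-s*n-st)/.2
    print(dd,[round(d[0],3),round(-d[1],3),0,round(-dd/90,3)])
E
```

```text
[ 0.5896 -0.3136  0.165 ] [ 0.4911 -0.3063  0.165 ] [ 0.54035 -0.30995  0.165  ] 175.7614625817614 0.09877013718730984
0 [np.float64(-0.011), np.float64(0.059), 0, 0.0]
6 [np.float64(-0.019), np.float64(0.081), 0, -0.067]
12 [np.float64(-0.025), np.float64(0.103), 0, -0.133]
18 [np.float64(-0.029), np.float64(0.126), 0, -0.2]
24 [np.float64(-0.03), np.float64(0.149), 0, -0.267]
30 [np.float64(-0.029), np.float64(0.172), 0, -0.333]
36 [np.float64(-0.026), np.float64(0.195), 0, -0.4]
42 [np.float64(-0.02), np.float64(0.218), 0, -0.467]
48 [np.float64(-0.012), np.float64(0.239), 0, -0.533]
54 [np.float64(-0.002), np.float64(0.26), 0, -0.6]
60 [np.float64(0.011), np.float64(0.28), 0, -0.667]
66 [np.float64(0.025), np.float64(0.298), 0, -0.733]
72 [np.float64(0.042), np.float64(0.314), 0, -0.8]
78 [np.float64(0.06), np.float64(0.329), 0, -0.867]
84 [np.float64(0.079), np.float64(0.342), 0, -0.933]
```

Call:
play_rows --commands '[[[1, 0, 0, 0.15, 0], [1, 0, 0, 0.19, 0], [1, 0, 0, 0.2, 0], [1, 0, 0, 0.2, 0], [1, 0, 0, 0.2, 0]]]'

```text
clock: 7.08
tcp_pos: [0.5029, -0.2827, 0.159]
orientation: [3.141, 0.0, 0.001]
contact_force: [-0.6, -0.4, 0.6]
grip_width: -0.0001
gripper_force: 0.0
```

Call:
play_rows --commands '[[[1, -0.005, 0.03, 0.008, 0], [1, -0.011, 0.06, 0.008, 0], [1, -0.015, 0.07, 0.008, -0.033], [1, -0.019, 0.081, 0.008, -0.067], [1, -0.022, 0.092, 0.008, -0.1], [1, -0.025, 0.103, 0.008, -0.133], [1, -0.025, 0.103, 0.008, -0.133]]]'

```text
clock: 7.67
tcp_pos: [0.4973, -0.3049, 0.1573]
orientation: [3.124, 0.327, 0.001]
contact_force: [0.7, -1.4, 1.0]
grip_width: 0.0003
gripper_force: 0.2
```

```bash
cat > arc.py <<'E'
from h import *
o=get_obs();M=R.from_rotvec(o["orientation"]).as_matrix()
yaw=np.degrees(np.arctan2(M[1,0],M[0,0]));print("yaw",yaw.round(1),o["tcp_pos"].round(4),o["contact_force"].round(1),o["clock"])
C=np.array([.5405,-.3125])
for dd in np.arange(round(yaw)+3,round(yaw)+25,3):
    f=np.radians(174+dd);u=np.array([np.cos(f),np.sin(f)]);n=np.array([-u[1],u[0]])
    t=C+.042*u-.014*n
    d=M.T@np.array([*(t-o["tcp_pos"][:2]),0])/.2
    print(dd,float(d[0].round(3)),float(d[1].round(3)),float(((yaw-dd)/90).round(3)))
E
python3 arc.py; python3 snap.py q1
```

```text
yaw 12.0 [ 0.4973 -0.3049  0.1573] [ 0.7 -1.4  1. ] 7.6667
15 -0.003 0.001 -0.034
18 -0.006 0.012 -0.067
21 -0.01 0.023 -0.1
24 -0.013 0.034 -0.134
27 -0.015 0.046 -0.167
30 -0.016 0.057 -0.2
33 -0.017 0.069 -0.234
36 -0.018 0.08 -0.267
[ 0.4973 -0.3049  0.1573] [ 0.68 -1.43  1.  ] [-0.06  0.    0.04]
```

View pics/q1_wrist.png

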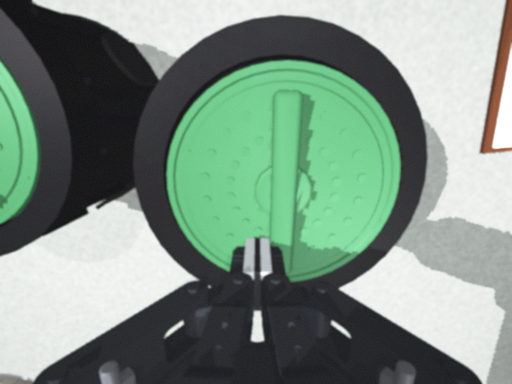

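Contact is made: the bar, from (287,92) to (281,270), has turned about 14° with the finger against its near end.

Call:
play_rows --commands '[[[1, -0.003, 0.005, 0, -0.034], [1, -0.006, 0.012, 0, -0.067], [1, -0.01, 0.023, 0, -0.1], [1, -0.013, 0.034, 0, -0.134], [1, -0.013, 0.034, 0, -0.134]]]'

```text
clock: 8.23
tcp_pos: [0.4963, -0.311, 0.1568]
orientation: [3.073, 0.654, 0.0]
contact_force: [-0.5, -0.5, 0.1]
grip_width: 0.0001
gripper_force: 0.2
```

```bash
python3 arc.py
```

```text
yaw 24.0 [ 0.4963 -0.311   0.1568] [-0.5 -0.5  0.1] 8.2333
27 -0.007 0.016 -0.033
30 -0.011 0.027 -0.066
33 -0.015 0.038 -0.1
36 -0.018 0.049 -0.133
39 -0.02 0.061 -0.166
42 -0.021 0.072 -0.2
45 -0.022 0.084 -0.233
48 -0.023 0.095 -0.266
```

Call:
play_rows --commands '[[[1, -0.007, 0.016, 0, -0.033], [1, -0.011, 0.027, 0, -0.066], [1, -0.015, 0.038, 0, -0.1], [1, -0.018, 0.049, 0, -0.133], [1, -0.018, 0.049, 0, -0.133]]]'

```text
clock: 8.65
tcp_pos: [0.4969, -0.3214, 0.1567]
orientation: [2.988, 0.969, -0.0]
contact_force: [-0.1, 0.0, -0.4]
grip_width: -0.0004
gripper_force: 0.1
```

```bash
python3 arc.py; python3 snap.py q2
```

```text
yaw 35.9 [ 0.4969 -0.3214  0.1567] [-0.1  0.  -0.4] 8.65
39 -0.004 0.011 -0.034
42 -0.008 0.022 -0.067
45 -0.011 0.033 -0.101
48 -0.014 0.045 -0.134
51 -0.016 0.056 -0.167
54 -0.018 0.067 -0.201
57 -0.019 0.079 -0.234
60 -0.019 0.091 -0.267
[ 0.4969 -0.3214  0.1567] [-0.07  0.01 -0.37] [ 0.04  0.   -0.01]
```

View pics/q2_wrist.png

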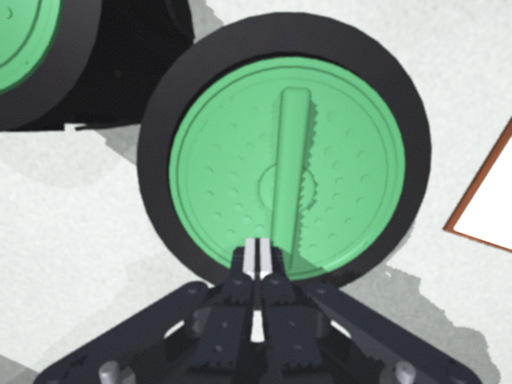

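The bar has followed to about 33° and still lies right beside the finger, from (295,92) to (280,268). The lid is still high, so I keep pushing.

Call:
play_rows --commands '[[[1, -0.004, 0.011, 0, -0.034], [1, -0.008, 0.022, 0, -0.067], [1, -0.011, 0.033, 0, -0.101], [1, -0.014, 0.045, 0, -0.134], [1, -0.014, 0.045, 0, -0.134]]]'

```text
clock: 9.22
tcp_pos: [0.5001, -0.3303, 0.1567]
orientation: [2.869, 1.278, 0.0]
contact_force: [0.4, -0.4, -0.3]
grip_width: 0.0001
gripper_force: 0.0
```

```bash
python3 arc.py
```

```text
yaw 48.0 [ 0.5001 -0.3303  0.1567] [ 0.4 -0.4 -0.3] 9.2167
51 -0.005 0.01 -0.033
54 -0.008 0.021 -0.066
57 -0.012 0.032 -0.1
60 -0.015 0.043 -0.133
63 -0.017 0.054 -0.166
66 -0.018 0.066 -0.2
69 -0.019 0.077 -0.233
72 -0.02 0.089 -0.266
```

Call:
play_rows --commands '[[[1, -0.005, 0.01, 0, -0.033], [1, -0.008, 0.021, 0, -0.066], [1, -0.012, 0.032, 0, -0.1], [1, -0.015, 0.043, 0, -0.133], [1, -0.015, 0.043, 0, -0.133]]]'

```text
clock: 9.63
tcp_pos: [0.5039, -0.3375, 0.1564]
orientation: [-2.72, -1.569, 0.001]
contact_force: [-1.2, 1.7, -0.7]
grip_width: 0.0005
gripper_force: 0.8
```

```bash
python3 arc.py; python3 snap.py q3; python3 - <<'E'
import cv2,numpy as np
t=[cv2.resize(cv2.imread(f"pics/{n}_side.png")[108:150,290:352],None,fx=6,fy=6,interpolation=cv2.INTER_CUBIC) for n in("q1","q3")]
w=cv2.resize(cv2.imread("pics/q3_wrist.png"),(400,300))
b=np.zeros((300,772,3),np.uint8);b[:,:400]=w;b[:252,400:]=t[1]
cv2.imwrite("pics/q3c.png",b)
E
```

```text
yaw 60.0 [ 0.5039 -0.3375  0.1564] [-1.2  1.7 -0.7] 9.6333
63 -0.006 0.015 -0.034
66 -0.01 0.026 -0.067
69 -0.014 0.037 -0.101
72 -0.016 0.048 -0.134
75 -0.019 0.06 -0.167
78 -0.02 0.071 -0.201
81 -0.021 0.083 -0.234
84 -0.022 0.094 -0.267
[ 0.5039 -0.3375  0.1564] [-1.16  1.75 -0.7 ] [ 0.23  0.21 -0.04]
```

View pics/q3c.png

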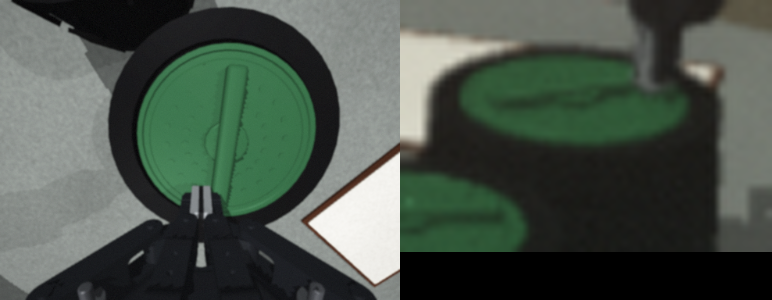

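Call:
play_rows --commands '[[[1, -0.006, 0.015, 0, -0.034], [1, -0.01, 0.026, 0, -0.067], [1, -0.01, 0.026, 0, -0.067], [1, -0.01, 0.026, 0, -0.067]]]'

```text
clock: 10.12
tcp_pos: [0.5036, -0.3395, 0.1552]
orientation: [-2.628, -1.704, 0.008]
contact_force: [-11.6, 7.9, 5.1]
grip_width: -0.0001
gripper_force: 7.0
```

```bash
python3 arc.py
```

```text
yaw 65.9 [ 0.5036 -0.3395  0.1552] [-11.6   7.9   5.1] 10.1167
69 -0.008 0.033 -0.034
72 -0.012 0.044 -0.067
75 -0.015 0.055 -0.101
78 -0.018 0.066 -0.134
81 -0.02 0.077 -0.167
84 -0.022 0.089 -0.201
87 -0.023 0.101 -0.234
90 -0.023 0.112 -0.267
```

14 N now, where the lid turned under 2 N before, so it has probably dropped and hit its stop. I'll back off, lift and press-test it.

Call:
play_rows --commands '[[[1, 0, -0.06, 0, 0], [1, 0, -0.06, 0, 0], [1, 0, -0.06, -0.15, 0], [1, 0, -0.06, -0.25, 0], [1, 0, -0.06, -0.25, 0], [1, 0, -0.06, -0.25, 0]]]'

```text
clock: 10.62
tcp_pos: [0.4984, -0.3382, 0.2084]
orientation: [2.632, 1.708, 0.003]
contact_force: [-0.6, 0.8, -0.3]
grip_width: 0.0003
gripper_force: 0.0
```

```bash
python3 snap.py d0; python3 - <<'E'
from h import *
o=get_obs();p=viewer.grab_frame("wrist")
g=cv2.cvtColor(p["pixels"],cv2.COLOR_RGB2BGR);cv2.imwrite("pics/d0w.png",g)
t=cv2.resize(cv2.imread("pics/d0_side.png")[108:150,290:352],None,fx=4,fy=4,interpolation=cv2.INTER_CUBIC)
b=np.zeros((384,760,3),np.uint8);b[:,:512]=g;b[:168,512:]=t;cv2.imwrite("pics/d0c.png",b)
E
```

```text
[ 0.4984 -0.3382  0.2084] [-0.59  0.8  -0.3 ] [-0.04  0.1   0.03]
```

View pics/d0c.png

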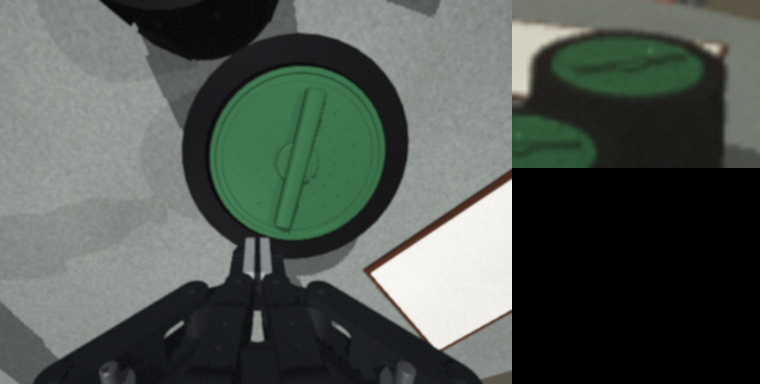

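The lid sits evenly in its box, with its bar from (316,90) to (283,228). Now a press check at the near end of the bar.

```bash
python3 - <<'E'
from h import *
o=get_obs();p=viewer.grab_frame("wrist")
a=wray(p,o,(316,90),.16);b=wray(p,o,(283,228),.16);C=(a+b)/2
print(a,b,C,np.linalg.norm(a-b),np.degrees(np.arctan2(*(a-b)[1::-1])))
C=np.array([.5405,-.3125,.165]);u=(b-a)/np.linalg.norm(a-b)
print(rows(C+.04*u,o),rows(C-.04*u,o))
E
```

```text
[ 0.5686 -0.2678  0.16  ] [ 0.5115 -0.3508  0.16  ] [ 0.54005 -0.3093   0.16   ] 0.1007442802346615 55.47390251888559
[0.006 0.115 0.203] [0.399 0.188 0.203]
```

Call:
play_rows --commands '[[[1, 0.006, 0.115, 0, 0], [1, 0.006, 0.115, 0.16, 0], [1, 0.006, 0.115, 0.2, 0], [1, 0.006, 0.115, 0.215, 0], [1, 0.006, 0.115, 0.225, 0], [1, 0.006, 0.115, 0.235, 0], [1, 0.006, 0.115, 0.235, 0], [1, 0.006, 0.115, 0.235, 0]]]'

```text
clock: 11.53
tcp_pos: [0.5187, -0.346, 0.1607]
orientation: [2.633, 1.711, 0.001]
contact_force: [0.2, 0.3, 0.0]
grip_width: 0.0
gripper_force: 0.0
```

Call:
play_rows --commands '[[[1, 0, 0, 0.005, 0], [1, 0, 0, 0.01, 0], [1, 0, 0, 0.01, 0]]]'

```text
clock: 11.78
tcp_pos: [0.5189, -0.3461, 0.1601]
orientation: [2.633, 1.711, 0.001]
contact_force: [-4.1, 1.3, 12.6]
grip_width: 0.0003
gripper_force: 6.1
```

Call:
play_rows --commands '[[[1, 0, 0, 0.005, 0], [1, 0, 0, 0.01, 0], [1, 0, 0, 0.01, 0]]]'

```text
clock: 12.03
tcp_pos: [0.519, -0.3461, 0.16]
orientation: [2.632, 1.71, 0.001]
contact_force: [-9.5, 4.9, 24.5]
grip_width: -0.0
gripper_force: 12.3
```

```bash
python3 snap.py d1 d0
```

```text
[ 0.519  -0.3461  0.16  ] [-9.54  4.9  24.48] [1.09 2.01 0.01]
top [172. 160.] n>25: 0 of 1980
top [252. 161.] n>25: 0 of 1964
top [406. 170.] n>25: 137 of 1947
top [331. 174.] n>25: 0 of 1975
side [318. 124.] n>25: 3 of 422
side [290. 145.] n>25: 0 of 585
side [240. 167.] n>25: 0 of 800
side [187. 200.] n>25: 0 of 1176
```

It is firm at 0.160, the same as lid 3, with no tipping. I'll retreat and hand in.

Call:
play_rows --commands '[[[1, 0, 0, -0.1, 0], [1, 0, 0, -0.3, 0], [1, 0, 0, -0.5, 0], [1, 0, 0, -0.5, 0], [1, 0, 0, -0.5, 0], [1, 0, 0, -0.5, 0]]]'

```text
clock: 12.68
tcp_pos: [0.5183, -0.3457, 0.256]
orientation: [2.634, 1.711, 0.0]
contact_force: [-0.1, 0.6, -0.2]
grip_width: 0.0
gripper_force: 0.0
```

```bash
python3 snap.py end d0; python3 -c "
from bench import r;print(r.hand_in())"
```

```text
[ 0.5183 -0.3457  0.256 ] [-0.11  0.58 -0.22] [ 0.01 -0.01 -0.03]
top [172. 160.] n>25: 0 of 1980
top [252. 161.] n>25: 0 of 1964
top [406. 170.] n>25: 4 of 1947
top [331. 174.] n>25: 0 of 1975
side [318. 124.] n>25: 0 of 422
side [290. 145.] n>25: 0 of 585
side [240. 167.] n>25: 0 of 800
side [187. 200.] n>25: 0 of 1176
the job is handed in; nothing more can be done
None
```

The unseated lid was the rightmost one (most negative y): it rocked under a press, I pushed its bar about 60° counterclockwise until it dropped, and it now presses firm at the seated height; of the others I press-tested only its neighbour (firm), and the job is handed in at 12.7 s.

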